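# Load the filter insert into the lens barrel and screw down its clamp ring

## Task

The lens and spacer are already in the barrel on the optical table: drop the filter insert (the slim stem on a round foot) in on top of them, foot down, so that it stands on the bottom of the bore. Then screw the barrel's knurled ring clockwise, down to its stop, so that the insert is clamped upright, and let go.

Things in the scene. Friction and masses are not known exactly. Their poses are not given: they have to be found in the camera images.
- filter_mid (a point): Centre (half-way up) of the loose filter insert, 56 mm tall, standing on the table, z up: dark round foot 28 mm across, 8 mm thick, under a slim aluminium stem 16 mm across with a glass top. 60 g. Hold the upper half of the stem; it may fall the last 10 mm. Not wanted nearby: a bare post (25 by 70 mm tall, no foot), a low lens cell (46 by 16 mm), a flat dark spare ring.
- barrel_seat (a point): Centre of the floor of the bore of the fixed dark barrel, 50 mm above the table, where the insert's foot is to stand; z up. The bore is open from above, 46 mm wide while the ring is open. The barrel is 60 mm across, with a base plate 76 mm across and 10 mm thick. A seated insert's top is 56 mm above this point, 32 mm above the open ring's top.
- ring_mid (a point): Centre (half-way up, on the axis) of the captive knurled aluminium clamp ring round the barrel's mouth: 64 mm outside, 55 mm inside, 16 mm tall; its top is 24 mm above barrel_seat when open, 21 mm when screwed down. Grip it from above across its outside, with the insert's stem standing between the fingers.
- ring (a joint): Angle of the clamp ring, clockwise seen from above: 0 open, 1.2 rad down at its stop; starts at 0 to 0.15. One turn of the hand does it; under 0.1 N m; stays where left. Six steel leaves 10 to 13 mm above the bore floor swing in with it, over the insert's foot, centre the stem and hold it; turned beforehand, they bar the way in.
Things that resemble listed ones, but are neither listed nor needed, are in the scene too. Leave any yellow look-alike of the part that bears filter_mid alone.

How it is judged:
By the outcome, as a careful person would: the job done as asked, in the order asked, and still so for the second after the job is handed in, with the robot touching nothing.
It also fails if it takes over 58 s, if anything falls off the work surface, if the arm or the gripper's body presses on something with over 40 N, if the wrist force passes 120 N, or if a joint passes its speed limit or range.

## Robot

A 6-joint arm with a two-finger parallel gripper is mounted at the origin on the work surface. World frame = base frame: x ahead of the robot, y to its left, z up, the work surface at z = 0. Lengths are in mm, angles in rad, forces in N, time in s.
With the tool pointing down it reaches from about 325 to 900 mm from the base axis. Payload 6.1 kg.
Tool frame: the origin (TCP) lies midway between the tips of the shut fingers; the grasp point (between the pads) lies 19 mm behind it; z points along the fingers, y is the line along which they close (so a half turn about z gives the same grasp; the last joint's range is limited). The gripper opens to 87 mm and grips with 3 to 60 N. Pads are 19 mm wide; open, the fingers measure 117 mm over their backs; the gripper's body (75 mm by 190 mm) begins 51 mm behind the grasp point.
Start: joints at [1.124, 0.22, 1.526, -0, 1.395, -0.126], TCP at [197.077, 593.107, 222.538] pointing down, gripper open.
Joint ranges: [-2.98, 2.98], [-0.91, 2.08], [0.09, 2.57], [-1.24, 4.39], [0.2, 2.65], [-2.68, 2.68]. Speed limits (rad/s): [2.57, 2.57, 3.01, 3.14, 3.14, 3.14].

## Interface

Orientations are given as a unit quaternion [w, x, y, z].
In Python, from workcell import get_state, grab_frame, hand_in, find_in, regions_of gives the robot as it stands.
- The arm moves only by the shell command python3 -m handwheel 'ROWS'. ROWS is JSON, a list of rows, each a list of 7 numbers: the closure, from 0 (fully open) to 1 (shut), then the shift along the tool's x, y, z in mm, then the turn, a rotation vector about the tool's x, y, z in degrees. In form: [[fingers, dx, dy, dz, ax, ay, az], ...]. A call has 1 to 10 rows; each row is the pose to reach, as a shift and turn from the pose commanded when the call began, along the tool's axes at that moment; what a row does not reach only later rows make up. A row lasts 1/10 s, in which the tool goes at most 50 mm and 8.59 degrees, less where a joint would pass 70% of its speed; a pose out of reach is approached as far as the arm can. A call with a gripper value outside its range is refused whole. The fingers move at their own pace and stop on an object; the grip force is fixed at half the most. Time passes only in rows, so rows that repeat a pose let the fingers close. It gives the time, the measured TCP pose, the force, the opening and the grip force at its end, in the units of the state.
- get_state(): the state, without advancing time (a new reading comes with each control period).
- grab_frame(name): name is "scene" or "top" or "wrist"; returns a dict with "image" (420x560x3 uint8, blue, green, red), "mtx" (3x3 intrinsics, pixels), "k1" (the pictures are not rectified: a ray, as slopes to the right and down, at radius r is drawn at 1 + k1 r^2 times it, then the intrinsics apply), "position" and "attitude" of the camera in the world; the wrist camera has in their place "mount" (4x4, takes a point from camera to tool coordinates, whose origin is the TCP and whose axes are the flange's). Camera axes: x right, y down, z forward; pixel columns grow to the right and rows downward; lengths in mm; the calibration is good to about 2 mm. A picture is of the moment at which its call begins: read the wrist's pose just before it. There is no depth.
- hand_in(): hands the job in; it is judged then, once.
Trained networks look in a picture, given as the dict that the camera call returned (one of the last four; its "shot" number tells which), for a name from the list of things; names that differ only in an ending like _2 or _b are one class to them, and where a whole thing is asked for, a point or a joint stands for the part that bears it (a point fixed in the world has none). Each returns a list of dicts, best first, with "conf" (0 to 1); they miss things now and then, are a little off and sometimes report something else, mostly with a low value. They report only what shows in the picture. A call takes as long as a camera call. They do not tell look-alikes from the thing itself.
- find_in(name, picture): "centre" ([row, column] in pixels, amid what is visible of it).
- regions_of(name, picture): "mask" (420x560 bool, what is visible of it) and "centre" ([row, column] in pixels, amid what is visible of it).
The state is a dict: "clock": time; "q": joint angles; "joint_vel": joint speeds; "tau": joint torques, N m; "ee_pos": TCP position; "ee_rot": TCP orientation; "contact_force": force on the tool from outside, world axes, zero at the start; "moment": the same for the moment, N m; "grip_width": finger opening in mm; "finger_force": force on a finger pad.
Only numpy, scipy, OpenCV 4.12 (cv2) and the standard library are available. Lean on these libraries where they do the work, as an engineer would, in place of code of your own. Each camera call takes 0.05 s, during which the arm holds its last target. There are 200 camera calls.

## Working session

There is one attempt and no reset: what is moved stays moved. The work goes in short steps, Python scripts to look and compute and a shell command to move; the robot and the scene stay as the last step left them, time stands still between calls to the robot, and variables do not carry over. Pictures are saved under pics/ and viewed, at most 10 in all, crops included, and the job is handed in when it is done.

```bash
mkdir -p pics
cat > h.py <<'E'
import numpy as np, cv2
from scipy.spatial.transform import Rotation as R
from workcell import get_state, grab_frame, hand_in, find_in, regions_of
def rot(a):
    a=np.array(a,float)
    return a if a.shape==(3,3) else R.from_quat(a,scalar_first=True).as_matrix()
def campose(f,s=None):
    if 'mount' in f:
        M=np.array(f['mount']);Rt=rot(s['ee_rot'])
        return Rt@M[:3,:3],Rt@M[:3,3]+np.array(s['ee_pos'])
    return rot(f['attitude']),np.array(f['position'],float)
def ray(f,rc,s=None):
    K=np.array(f['mtx']);d=np.array([(rc[1]-K[0,2])/K[0,0],(rc[0]-K[1,2])/K[1,1]])
    u=d.copy()
    for _ in range(20): u=d/(1+f['k1']*(u@u))
    Rc,p=campose(f,s); return p,Rc@np.array([u[0],u[1],1])
def atz(f,rc,z,s=None):
    p,d=ray(f,rc,s); return p+d*(z-p[2])/d[2]
def proj(f,X,s=None):
    Rc,p=campose(f,s);c=Rc.T@(np.array(X,float)-p);u=c[:2]/c[2];u=u*(1+f['k1']*(u@u));K=np.array(f['mtx'])
    return np.array([K[1,1]*u[1]+K[1,2],K[0,0]*u[0]+K[0,2]])
E
python3 - <<'E'
from h import *
s=get_state();print(s)
ims=[]
for n in ['scene','top']:
    f=grab_frame(n); cv2.imwrite(f'pics/{n}0.png',f['image'])
    print(n,f['position'],f['attitude'],f['k1'],f['mtx'])
    for k,z in [('filter_mid',28),('ring_mid',66),('ring',66)]:
        try:
            for d in find_in(k,f)[:5]: print(k,d['conf'],d['centre'],atz(f,d['centre'],z).round(1))
        except Exception as e: print(k,e)
E
```

```text
{'clock': 0.0, 'q': array([ 1.12390825e+00,  2.21255802e-01,  1.52764330e+00, -1.60582919e-05,
        1.39469285e+00, -1.26073444e-01]), 'joint_vel': array([-0.00012233, -0.00038116, -0.00122733,  0.00071114, -0.00158638,
        0.00046634]), 'tau': array([-3.93735072e-04, -4.94610786e+01, -3.87379897e+01,  6.99736085e-02,
        5.72082493e-02, -1.33734520e-04]), 'ee_pos': array([196.80246989, 592.53413351, 221.40184182]), 'ee_rot': array([-2.74898099e-04,  1.59718830e-01,  9.87162041e-01, -9.61142836e-04]), 'contact_force': array([-0.27298016,  0.25721706,  0.12235843]), 'moment': array([-0.02401001,  0.02900561, -0.00019758]), 'finger_force': 0.0, 'grip_width': 86.96136182401587}
scene [ 890.38464726 -471.67627797  608.79890805] [-0.40033955  0.85565647  0.29305425 -0.14730735] 0.023762139163090987 [[470.75993481   0.         287.48488453]
 [  0.         470.75993481 202.45311861]
 [  0.           0.           1.        ]]
filter_mid 0.84 [238.7, 228.7] [425.3 -67.5  28. ]
filter_mid 0.75 [227.3, 275.9] [473.2   6.4  28. ]
filter_mid 0.62 [207.7, 258.7] [411.7  29.4  28. ]
filter_mid 0.51 [248.1, 299.6] [539.8  -9.9  28. ]
ring_mid 0.74 [176.6, 403.0] [604.1 234.8  66. ]
ring 0.95 [180.4, 398.3] [602.7 218.5  66. ]
top [428.83077895   7.89685328 719.84934906] [-0.03971535  0.70729207 -0.70422525  0.0471954 ] -0.07616728152392731 [[392.01617231   0.         285.60903551]
 [  0.         392.01617231 203.69330684]
 [  0.           0.           1.        ]]
filter_mid 0.74 [199.5, 287.5] [521.9  -2.6  28. ]
filter_mid 0.73 [266.4, 261.6] [403.8  42.3  28. ]
filter_mid 0.66 [232.2, 281.5] [463.7   7.8  28. ]
filter_mid 0.64 [256.9, 318.5] [420.6 -57.3  28. ]
ring_mid 0.95 [143.0, 138.3] [614.1 256.2  66. ]
ring_mid 0.15 [232.3, 282.1] [461.6   6.8  66. ]
ring 0.65 [152.3, 133.8] [597.6 263.2  66. ]
```

View pics/scene0.png

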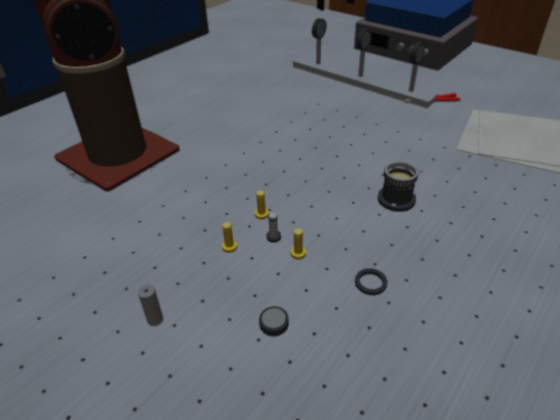

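View pics/top0.png

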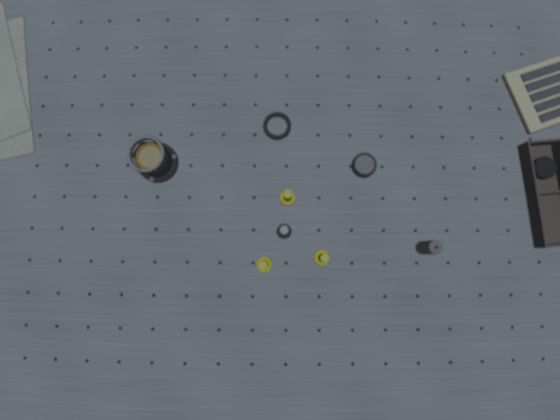

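The scene picture shows the possible inserts: yellow ones at (row 247, col 299), (238,229) and (207,260), and an aluminium one with a dark foot at (227,275), which is at (231,283) in the top picture. The bare post is at (305,151), the lens cell at (320,274), the spare ring at (281,371) and the barrel at (185,399). I choose the aluminium one at (227,275) and will check it in a crop.

```bash
cat >> h.py <<'E'
def go(target,yaw=None,s=None):
    """shift (mm) and az (deg) in tool axes to bring TCP to target with tool y at yaw (deg)"""
    s=s or get_state();Rt=rot(s['ee_rot']);d=Rt.T@(np.array(target)-s['ee_pos'])
    if yaw is None: return d.round(1)
    y=np.radians(yaw);yv=np.array([np.cos(y),np.sin(y),0]);z=np.array([0,0,-1]);D=np.c_[np.cross(yv,z),yv,z]
    return d.round(1),np.degrees(R.from_matrix(Rt.T@D).as_rotvec()).round(1)
E
python3 - <<'E'
from h import *
im=cv2.imread('pics/scene0.png')[170:280,200:330]
cv2.imwrite('pics/crop0.png',cv2.resize(im,None,fx=5,fy=5,interpolation=cv2.INTER_CUBIC))
f=grab_frame('wrist');print(f['mount'],f['mtx'],f['k1'])
print(go([464,8,190],100))
E
```

```text
[[ 1.74524073e-04 -9.54911370e-01 -2.96890966e-01  8.17290938e+01]
 [ 9.99999915e-01  2.77205557e-04 -3.03756899e-04 -5.86704034e-01]
 [ 3.72360742e-04 -2.96890887e-01  9.54911337e-01 -1.62148649e+02]
 [ 0.00000000e+00  0.00000000e+00  0.00000000e+00  1.00000000e+00]] [[325.98247509   0.         275.2406725 ]
 [  0.         325.98247509 211.99090554]
 [  0.           0.           1.        ]] -0.07657395580010833
(array([-437.8, -471. ,   32.5]), array([ -0. ,  -0. , -28.4]))
```

View pics/crop0.png

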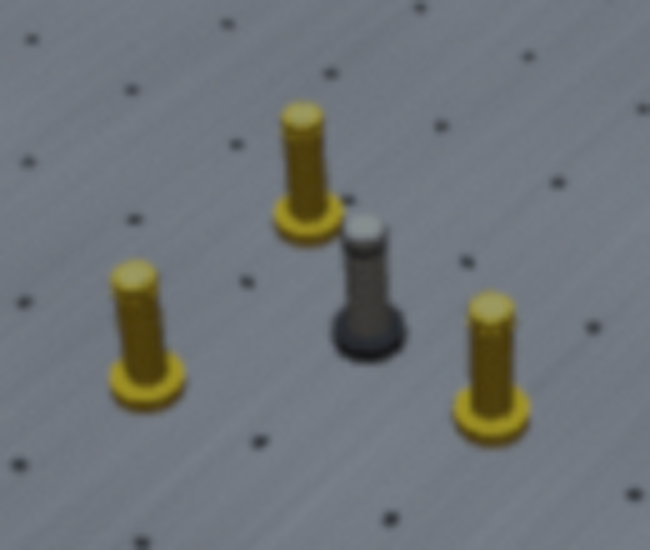

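The crop shows the aluminium stem with the dark foot (crop pixel (330,367)) standing among three yellow look-alikes, so the choice holds. I'll go over it with the fingers part-closed.

```bash
python3 -m handwheel '[[0.45,-44,-47,3,0,0,-3],[0.45,-88,-94,6,0,0,-6],[0.45,-131,-141,9,0,0,-9],[0.45,-175,-188,12,0,0,-12],[0.45,-219,-235,15,0,0,-15],[0.45,-263,-283,18,0,0,-18],[0.45,-306,-330,21,0,0,-21],[0.45,-350,-377,24,0,0,-24],[0.45,-394,-424,28,0,0,-26],[0.45,-438,-471,32,0,0,-28.4]]'
python3 - <<'E'
from h import *
print(go([464,8,190],100))
E
```

```text
clock: 1.45
ee_pos: [405.0, 136.9, 199.0]
ee_rot: [0.001, -0.088, 0.996, 0.0]
contact_force: [1.0, 0.9, 0.5]
grip_width: 48.2
finger_force: 0.0
(array([ -35.5, -137.2,    9. ]), array([0. , 0.1, 0.1]))
```

```bash
python3 -m handwheel '[[0.45,-12,-46,4,0,0,0],[0.45,-24,-92,8,0,0,0],[0.45,-35.5,-137,9,0,0,0],[0.45,-35.5,-137,9,0,0,0],[0.45,-35.5,-137,9,0,0,0]]'
python3 - <<'E'
from h import *
s=get_state();print(s['ee_pos'],s['grip_width'])
f=grab_frame('wrist');im=f['image'].copy()
for d in regions_of('filter_mid',f):
    m=d['mask'];c=f['image'][m].mean(0);print(d['conf'],d['centre'],c.round(),m.sum(),atz(f,d['centre'],28,s).round(1))
    r,cc=np.nonzero(m);print(r.min(),r.max(),cc.min(),cc.max())
print('pred',proj(f,[464,8,56],s),proj(f,[464,8,0],s))
cv2.imwrite('pics/w1.png',im)
E
```

```text
clock: 1.95
ee_pos: [463.2, 9.2, 189.5]
ee_rot: [-0.0, -0.086, 0.996, 0.0]
contact_force: [0.3, 0.3, -0.1]
grip_width: 47.6
finger_force: 0.0
[463.16230964   9.17348706 189.45832956] 47.64115766460161
0.92 [191.8, 269.0] [118. 111. 105.] 593 [461.3   1.8  28. ]
180 212 258 282
0.84 [144.0, 309.6] [ 76. 197. 193.] 602 [406.9  33.   28. ]
130 157 300 326
0.69 [245.6, 252.9] [ 56. 158. 162.] 643 [522.8  -5.5  28. ]
231 268 245 267
0.55 [136.3, 207.9] [ 76. 187. 185.] 711 [416.5 -66.3  28. ]
124 151 194 226
pred [202.71716585 274.51586773] [189.09084041 274.6234299 ]
```

View pics/w1.png

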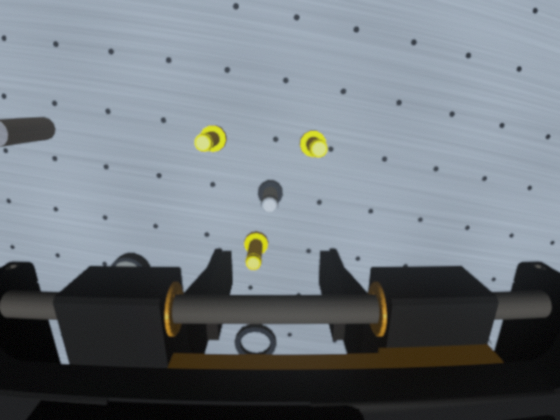

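The wrist picture shows the insert's foot at about (190,270) and its glass top at (204,269), between the yellow ones at (139,208), (144,314) and (248,255).

Run:
```python
from h import *
s=get_state()
f=grab_frame('wrist');g=cv2.cvtColor(f['image'],cv2.COLOR_BGR2GRAY)
w=g[170:220,250:290]
b=(w>185).astype(np.uint8);d=(w<75).astype(np.uint8)
for m,z in((b,56),(d,8)):
    n,l,st,c=cv2.connectedComponentsWithStats(m)
    for i in range(1,n):
        if st[i,4]>15: rc=c[i][::-1]+[170,250];print(z,rc,st[i],atz(f,rc,z,s).round(1))
t=[462,2,27]
print(atz(f,[204,269],56,s),atz(f,[193,270],8,s))
f=grab_frame('scene')
for k in find_in('filter_mid',f):print(k['centre'],k['conf'],proj(f,[462,2,28]))
f=grab_frame('top')
for k in find_in('filter_mid',f):print(k['centre'],k['conf'],proj(f,[462,2,28]))
print(go(t,100))
```

```text
56 [205.52525253 267.1010101 ] [12 31 12 11 99] [467.5   3.2  56. ]
8 [189.64444444 268.39111111] [  8  11  21  20 225] [463.5   2.8   8. ]
[465.70292852   4.73337633  56.        ] [466.86594677   5.1427764    8.        ]
[238.9, 228.2] 0.64 [226.09250601 269.63756372]
[244.8, 298.0] 0.63 [226.09250601 269.63756372]
[207.9, 262.8] 0.61 [226.09250601 269.63756372]
[226.1, 273.6] 0.52 [226.09250601 269.63756372]
(array([  2.6,  -8.8, 162.7]), array([-0. ,  0. ,  0.1]))
```

```bash
python3 -m handwheel '[[0.45,-1,-2,40,0,0,0],[0.45,-2,-5,80,0,0,0],[0.45,-2,-6.3,114,0,0,0],[0.45,-2,-6.3,114,0,0,0],[0.45,-2,-6.3,114,0,0,0]]'
python3 - <<'E'
from h import *
s=get_state();print(s['ee_pos'],s['ee_rot'])
f=grab_frame('wrist')
for z in (56,8): print(proj(f,[466.5,4,z],s))
cv2.imwrite('pics/w2.png',cv2.resize(f['image'][150:400,190:370],None,fx=3,fy=2.4))
for d in regions_of('filter_mid',f):
    m=d['mask'];r,c=np.nonzero(m);print(d['conf'],d['centre'],r.min(),r.max(),c.min(),c.max(),f['image'][m].mean(0).round())
E
```

```text
clock: 2.8
ee_pos: [466.0, 4.6, 75.8]
ee_rot: [-0.001, -0.088, 0.996, 0.0]
contact_force: [0.1, -0.3, 0.3]
grip_width: 47.8
finger_force: 0.0
[465.95729184   4.62501883  75.83786891] [-5.67207335e-04 -8.77122931e-02  9.96145676e-01  1.56175660e-04]
[252.65397085 275.09156514]
[226.10440956 275.12672831]
0.9 [232.2, 275.1] 207 264 258 292 [111. 106. 100.]
0.83 [151.0, 184.8] 128 170 155 210 [ 63. 178. 177.]
0.79 [293.9, 253.9] 277 343 238 269 [ 50. 168. 174.]
0.56 [157.0, 340.4] 136 181 318 366 [ 65. 184. 183.]
```

View pics/w2.png

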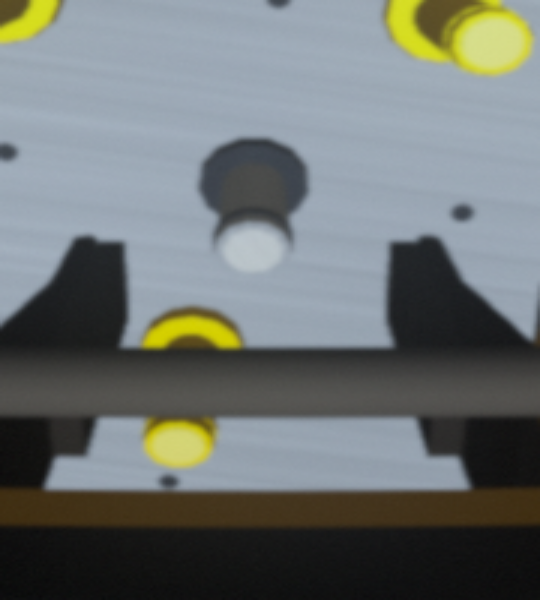

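The stem's top is at crop (247,253), which is image (253,274), within a pixel of the prediction of (252.7,275). I'll descend and grip.

```bash
python3 -m handwheel '[[0.45,0,-0.5,25,0,0,0],[0.45,0,-0.5,48,0,0,0],[0.45,0,-0.5,48,0,0,0],[1,0,-0.5,48,0,0,0],[1,0,-0.5,48,0,0,0],[1,0,-0.5,48,0,0,0],[1,0,-0.5,48,0,0,0],[1,0,-0.5,48,0,0,0],[1,0,-0.5,48,0,0,0]]'
```

```text
clock: 3.8
ee_pos: [466.7, 3.6, 28.0]
ee_rot: [0.0, -0.087, 0.996, -0.0]
contact_force: [-0.3, 0.1, 3.3]
grip_width: 14.8
finger_force: 30.0
```

```bash
python3 -m handwheel '[[1,0,0,-40,0,0,0],[1,0,0,-80,0,0,0],[1,0,0,-120,0,0,0],[1,0,0,-152,0,0,0],[1,0,0,-152,0,0,0]]'
python3 - <<'E'
from h import *
print(go([545,235,180],100),get_state()['grip_width'])
E
```

```text
clock: 4.3
ee_pos: [469.6, 3.2, 184.9]
ee_rot: [0.005, -0.087, 0.996, -0.001]
contact_force: [1.1, 0.9, -0.5]
grip_width: 15.1
finger_force: 30.0
(array([-114.6,  215.2,    5.2]), array([-0.2,  0.5,  0. ])) 15.106784919947446
```

```bash
python3 -m handwheel '[[1,-19,36,0,0,0,0],[1,-38,72,0,0,0,0],[1,-57,108,0,0,0,0],[1,-76,143,0,0,0,0],[1,-95,179,0,0,0,0],[1,-112,214,0,0,0,0],[1,-112,214,0,0,0,0],[1,-112,214,0,0,0,0],[1,-112,214,0,0,0,0]]'
python3 - <<'E'
from h import *
s=get_state();print(s['ee_pos'],s['ee_rot'],s['grip_width'])
f=grab_frame('wrist');cv2.imwrite('pics/w3.png',f['image'])
for k in('ring','filter_mid'):
  for d in regions_of(k,f):
    m=d['mask'];r,c=np.nonzero(m);print(k,d['conf'],d['centre'],r.min(),r.max(),c.min(),c.max())
    cs,_=cv2.findContours(m.astype(np.uint8),0,1);e=cv2.fitEllipse(cv2.convexHull(max(cs,key=cv2.contourArea)));print(e,atz(f,e[0][::-1],66,s))
f=grab_frame('top')
for d in regions_of('ring',f):
    m=d['mask'];r,c=np.nonzero(m);print('top',d['conf'],d['centre'],r.min(),r.max(),c.min(),c.max())
    cs,_=cv2.findContours(m.astype(np.uint8),0,1);e=cv2.fitEllipse(cv2.convexHull(max(cs,key=cv2.contourArea)));print(e,atz(f,e[0][::-1],66,s))
E
```

```text
clock: 5.2
ee_pos: [538.6, 233.0, 178.4]
ee_rot: [-0.001, -0.087, 0.996, -0.0]
contact_force: [-0.1, 0.2, -1.0]
grip_width: 15.2
finger_force: 30.0
[538.57464328 232.9747643  178.36990749] [-1.02968707e-03 -8.71743348e-02  9.96192459e-01 -4.00018086e-04] 15.152869119161569
ring 0.61 [244.2, 246.8] 236 268 238 302
((246.4258270263672, 251.75070190429688), (9.179902076721191, 35.676631927490234), 28.703960418701172) [583.90691604 213.35871543  66.        ]
filter_mid 0.91 [27.1, 7.2] 16 44 0 17
((4.604862213134766, 29.999603271484375), (24.555524826049805, 29.33940315246582), 150.29391479492188) [426.82990595 -12.32869805  66.        ]
filter_mid 0.74 [259.1, 276.2] 227 294 254 297
((275.6148681640625, 263.8388671875), (49.874267578125, 76.5894546508789), 0.9409008622169495) [591.26994699 241.8736446   66.        ]
filter_mid 0.64 [22.6, 91.0] 5 44 62 116
((89.73252868652344, 23.377622604370117), (32.40005874633789, 59.511844635009766), 115.7136459350586) [414.21441661  62.08641139  66.        ]
filter_mid 0.61 [150.8, 48.9] 134 161 17 72
((45.58655548095703, 149.16307067871094), (29.439977645874023, 57.200592041015625), 81.7878646850586) [520.1667922   26.12800262  66.        ]
```

View pics/w3.png

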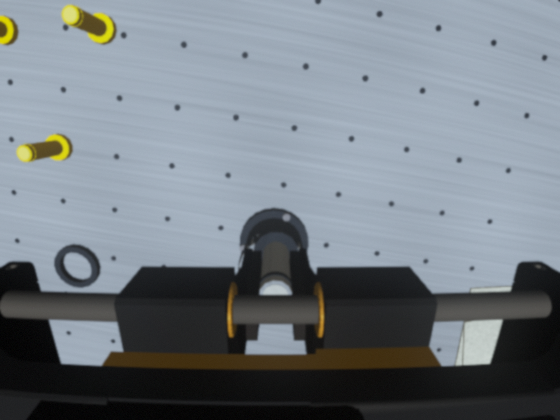

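The held insert hides most of the barrel, whose base is at about (235,273). I'll move 110 mm further along x so the barrel shows in the clear.

```bash
python3 -m handwheel '[[1,-36,0,0,0,0,0],[1,-72,0,0,0,0,0],[1,-108,20,0,0,0,0],[1,-120,30,0,0,0,0],[1,-120,30,0,0,0,0],[1,-120,30,0,0,0,0]]'
python3 - <<'E'
from h import *
s=get_state();print(s['ee_pos'],s['ee_rot'],s['grip_width'])
f=grab_frame('wrist');cv2.imwrite('pics/w4.png',cv2.resize(f['image'][80:350,160:400],None,fx=2.5,fy=2.2))
np.save('w4.npy',{'f':f,'s':s},allow_pickle=True)
f2=grab_frame('top')
for g in(f,f2):
  for d in regions_of('ring',g):
    m=d['mask'];r,c=np.nonzero(m);print(d['conf'],d['centre'],r.min(),r.max(),c.min(),c.max())
    cs,_=cv2.findContours(m.astype(np.uint8),0,1);e=cv2.fitEllipse(cv2.convexHull(max(cs,key=cv2.contourArea)));print(e,atz(g,e[0][::-1],66,s),atz(g,e[0][::-1],74,s))
E
```

```text
clock: 6.05
ee_pos: [651.9, 283.7, 179.1]
ee_rot: [-0.001, -0.087, 0.996, -0.0]
contact_force: [-1.1, -0.1, 0.0]
grip_width: 15.1
finger_force: 30.0
[651.8860426  283.67249406 179.09056222] [-5.31690832e-04 -8.72760759e-02  9.96183987e-01 -2.60638180e-04] 15.145774492229336
0.6 [147.9, 209.3] 93 174 196 276
((236.09036254882812, 133.49221801757812), (80.03958892822266, 81.72306823730469), 169.1153106689453) [594.03476271 239.82256168  66.        ] [593.3764802  240.66953006  74.        ]
0.7 [160.2, 157.8] 136 173 128 166
((150.2926788330078, 157.5095977783203), (28.621004104614258, 33.37537384033203), 49.487060546875) [588.40726322 233.75940681  66.        ] [586.45480754 230.99592554  74.        ]
```

View pics/w4.png

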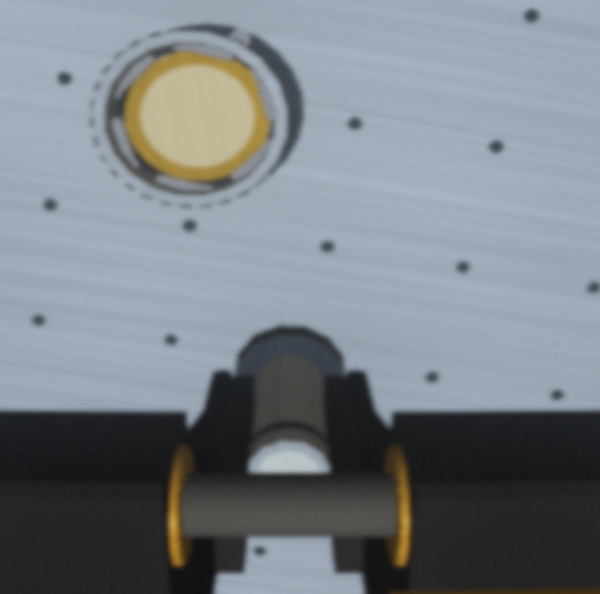

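The picture shows the ring's top circle spanning crop x 90–290, y 28–207, so its centre is near image (133,236), with the gold spacer floor centred at crop (116,196). I'll check this against the top picture taken at the start and the base plate.

Run:
```python
from h import *
o=np.load('w4.npy',allow_pickle=True).item();f,s=o['f'],o['s']
hsv=cv2.cvtColor(f['image'],cv2.COLOR_BGR2HSV)
m=((hsv[...,1]>60)&(hsv[...,0]<35)).astype(np.uint8);m[:85]=0;m[180:]=0;m[:,:190]=0;m[:,290:]=0
r,c=np.nonzero(m);print('gold',r.min(),r.max(),c.min(),c.max())
e=cv2.fitEllipse(cv2.convexHull(max(cv2.findContours(m,0,1)[0],key=cv2.contourArea)));print(e)
for z in(40,50,63):print(z,atz(f,e[0][::-1],z,s).round(1))
C=np.array([593.4,240.7])
def circ(g,c,z,rad,s=None):
    return np.array([proj(g,[c[0]+rad*np.cos(t),c[1]+rad*np.sin(t),z],s) for t in np.linspace(0,6.28,60)])
for z,rad in((74,32),(74,27.5),(10,38),(50,23)):
    p=circ(f,C,z,rad,s);print(z,rad,p.min(0).round(),p.max(0).round())
t=cv2.imread('pics/top0.png')
class G(dict):pass
g=grab_frame('top')
p=circ(g,C,74,32);print('top ring',p.min(0),p.max(0));p2=circ(g,C,0,38);print('top base',p2.min(0),p2.max(0))
q=grab_frame('scene');p3=circ(q,C,74,32);p4=circ(q,C,0,38);s0=cv2.imread('pics/scene0.png')
for im,ps in((t,(p,p2)),(s0,(p3,p4))):
    for x in ps: cv2.polylines(im,[np.round(x[:,::-1]*8).astype(int)],True,(0,0,255),1,shift=3)
A=cv2.resize(t[110:210,100:200],(400,400));B=cv2.resize(s0[135:235,350:450],(400,400))
im=f['image'].copy()
for z,rad in((74,32),(74,27.5),(10,38),(50,23)): cv2.polylines(im,[np.round(circ(f,C,z,rad,s)[:,::-1]*8).astype(int)],True,(0,0,255),1,shift=3)
D=cv2.resize(im[75:195,175:300],(400,400))[:200*2];cv2.imwrite('pics/chk.png',cv2.resize(np.hstack([A,B,D]),(800,267)))
```

```text
gold 103 162 209 267
((238.22927856445312, 132.27220153808594), (58.37202453613281, 60.27921676635742), 152.75405883789062)
40 [594.8 238.8  40. ]
50 [594.  239.8  50. ]
63 [593.  241.1  63. ]
74 32 [ 92. 197.] [173. 276.]
74 27.5 [ 98. 202.] [167. 270.]
10 38 [ 89. 206.] [167. 282.]
50 23 [104. 213.] [158. 266.]
top ring [135.31332099 126.42172631] [171.97650551 163.47662752]
top base [143.69197518 138.43623041] [183.11148808 178.24372016]
```

View pics/chk.png

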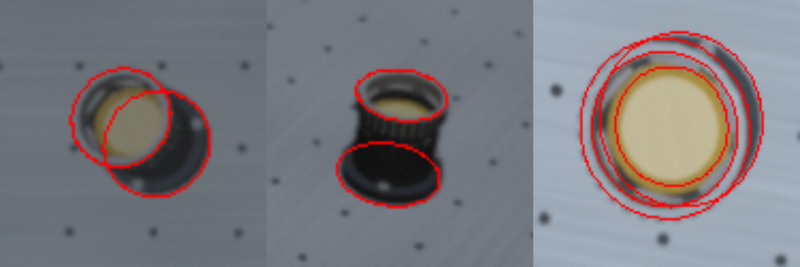

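The predicted circles match all three views: ring and base in the top and scene crops, and the bore in the wrist crop. The barrel axis is at about (593.7, 240.2).

Run:
```python
from h import *
print(go([593.7,240.2,150],100), go([593.7,240.2,81],100))
```

```text
(array([ 65. , -32.8,  30. ]), array([-0.,  0., -0.])) (array([ 65.1, -32.8,  99. ]), array([-0.,  0., -0.]))
```

```bash
python3 -m handwheel '[[1,30,-15,0,0,0,0],[1,60,-30,5,0,0,0],[1,65,-32.8,30,0,0,0],[1,65,-32.8,30,0,0,0],[1,65,-32.8,30,0,0,0]]'
python3 - <<'E'
from h import *
print(get_state()['grip_width'],go([593.7,240.2,81],100))
E
```

```text
clock: 6.85
ee_pos: [593.9, 240.6, 149.7]
ee_rot: [-0.0, -0.087, 0.996, 0.0]
contact_force: [-0.4, -0.6, 0.7]
grip_width: 15.3
finger_force: 30.0
15.277360935342866 (array([ 0.2, -0.4, 68.7]), array([ 0., -0.,  0.]))
```

```bash
python3 -m handwheel '[[1,0,-0.4,25,0,0,0],[1,0,-0.4,50,0,0,0],[1,0,-0.4,62,0,0,0],[1,0,-0.4,68,0,0,0],[1,0,-0.4,68,0,0,0],[1,0,-0.4,68,0,0,0]]'
```

```text
clock: 7.45
ee_pos: [595.1, 240.7, 82.9]
ee_rot: [0.001, -0.087, 0.996, 0.0]
contact_force: [0.7, 0.1, -0.9]
grip_width: 14.8
finger_force: 30.0
```

```bash
python3 -m handwheel '[[1,0,0,2,0,0,0],[1,0,0,3,0,0,0],[1,0,0,3,0,0,0],[1,0,0,3,0,0,0]]'
```

```text
clock: 7.85
ee_pos: [594.2, 240.3, 78.8]
ee_rot: [0.0, -0.087, 0.996, 0.0]
contact_force: [0.7, 0.4, -0.2]
grip_width: 14.8
finger_force: 30.0
```

```bash
python3 -m handwheel '[[0.7,0,0,0,0,0,0],[0.7,0,0,0,0,0,0],[0,0,0,0,0,0,0],[0,0,0,0,0,0,0],[0,0,0,0,0,0,0],[0,0,0,0,0,0,0],[0,0,0,0,0,0,0]]'
python3 - <<'E'
from h import *
s=get_state()
a=grab_frame('scene');f=grab_frame('wrist')
print(proj(a,[593.7,240.2,106]),proj(f,[593.7,240.2,106],s),proj(f,[593.7,240.2,50],s))
A=cv2.resize(a['image'][115:235,330:450],(400,400));B=cv2.resize(f['image'][170:350,190:370],(400,400));cv2.imwrite('pics/rel.png',np.hstack([A,B]))
E
```

```text
clock: 8.55
ee_pos: [594.0, 240.3, 78.5]
ee_rot: [-0.0, -0.087, 0.996, -0.0]
contact_force: [0.7, -0.0, 0.2]
grip_width: 58.2
finger_force: 0.0
[156.2081159  402.33905587] [292.76457434 276.49113417] [245.83576388 276.21684864]
```

View pics/rel.png

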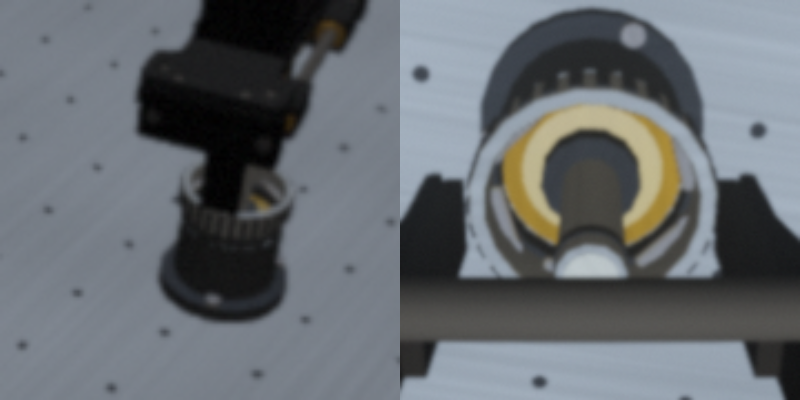

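The wrist crop shows the insert standing upright on the floor, centred, with its foot at crop (170,592) and top at (262,592). I'll open fully and go down round the ring.

```bash
python3 -m handwheel '[[0,0,0,0,0,0,0],[0,0,0,0,0,0,0],[0,0,0,0,0,0,0],[0,0,0,0,0,0,0],[0,0,0,10,0,0,0],[0,0,0,20,0,0,0],[0,0,0,30,0,0,0],[0,0,0,30,0,0,0]]'
```

```text
clock: 9.45
ee_pos: [592.1, 239.7, 45.6]
ee_rot: [-0.002, -0.087, 0.996, -0.0]
contact_force: [-0.2, -0.0, 0.1]
grip_width: 87.0
finger_force: 0.0
```

```bash
python3 -m handwheel '[[1,0,0,0,0,0,0],[1,0,0,0,0,0,0],[1,0,0,0,0,0,0],[1,0,0,0,0,0,0],[1,0,0,0,0,0,0],[1,0,0,0,0,0,0]]'; python3 -c "
from h import *
s=get_state();print(s['moment'],s['q'][5],s['contact_force'])"
```

```text
clock: 10.05
ee_pos: [594.4, 240.8, 49.1]
ee_rot: [0.001, -0.087, 0.996, 0.0]
contact_force: [-0.8, 2.9, 2.3]
grip_width: 63.2
finger_force: 30.0
[ 0.4640924   0.02858979 -0.05373041] -1.484221764084748 [-0.76411822  2.86686375  2.26775222]
```

Gripped on the ring at 63 mm. Clockwise from above is +az.

```bash
python3 -m handwheel '[[1,0,0,0.2,0,0,6],[1,0,0,0.5,0,0,12],[1,0,0,0.8,0,0,18],[1,0,0,1.1,0,0,24],[1,0,0,1.3,0,0,30],[1,0,0,1.6,0,0,36],[1,0,0,1.8,0,0,42],[1,0,0,2.1,0,0,48],[1,0,0,2.4,0,0,54],[1,0,0,2.4,0,0,54]]'; python3 -c "
from h import *
s=get_state();print(s['moment'],s['q'][5],s['contact_force'])"
```

```text
clock: 11.05
ee_pos: [594.4, 240.8, 46.7]
ee_rot: [0.0, 0.375, 0.927, 0.001]
contact_force: [-0.5, 2.8, 2.7]
grip_width: 63.6
finger_force: 30.0
[ 0.41041889  0.10168765 -0.03027344] -0.540859883631163 [-0.46446929  2.7802411   2.74814777]
```

```bash
python3 -m handwheel '[[1,0,0,0.2,0,0,3],[1,0,0,0.3,0,0,6],[1,0,0,0.4,0,0,9],[1,0,0,0.5,0,0,12],[1,0,0,0.6,0,0,14],[1,0,0,0.6,0,0,14],[1,0,0,0.6,0,0,14]]'; python3 -c "
from h import *
s=get_state();print(s['moment'],s['q'][5],s['contact_force'])"
```

```text
clock: 11.75
ee_pos: [594.4, 240.7, 46.1]
ee_rot: [0.0, 0.484, 0.875, 0.0]
contact_force: [0.2, 4.4, 4.0]
grip_width: 63.2
finger_force: 30.0
[ 0.5282994   0.12462231 -0.06014791] -0.29995201403286464 [0.20893236 4.35442439 4.02126277]
```

```bash
python3 -m handwheel '[[1,0,0,0,0,0,2],[1,0,0,0,0,0,4],[1,0,0,0,0,0,6],[1,0,0,0,0,0,6]]'; python3 -c "
from h import *
s=get_state();print(s['moment'],s['q'][5],s['contact_force'])"
```

```text
clock: 12.15
ee_pos: [594.9, 239.8, 46.0]
ee_rot: [0.001, 0.529, 0.849, 0.0]
contact_force: [1.2, -0.1, 3.8]
grip_width: 62.7
finger_force: 30.0
[-0.17756251 -0.13370414  0.63236832] -0.19502785664117864 [ 1.24878137 -0.10513602  3.80249753]
```

The moment about z jumped to 0.63 N m, so the ring is at its stop. I'll let go and rise clear.

```bash
python3 -m handwheel '[[0,0,0,0,0,0,0],[0,0,0,0,0,0,0],[0,0,0,0,0,0,0],[0,0,0,0,0,0,0],[0,0,0,0,0,0,0],[0,0,0,0,0,0,0],[0,0,0,-30,0,0,0],[0,0,0,-70,0,0,0],[0,0,0,-110,0,0,0],[0,0,0,-140,0,0,0]]'
python3 -m handwheel '[[0,-25,0,0,0,0,0],[0,-60,0,0,0,0,0],[0,-85,0,0,0,0,0],[0,-85,0,0,0,0,0],[0,-85,0,0,0,0,0]]'
python3 - <<'E'
from h import *
s=get_state()
a=grab_frame('scene');f=grab_frame('wrist')
r,c=proj(f,[594,240.5,80],s).astype(int);print(r,c)
r=max(r,80);c=min(max(c,80),480)
A=cv2.resize(a['image'][115:235,330:450],(400,400));B=cv2.resize(f['image'][r-80:r+80,c-80:c+80],(400,400));cv2.imwrite('pics/end.png',np.hstack([A,B]))
E
```

```text
clock: 13.15
ee_pos: [594.8, 240.5, 188.6]
ee_rot: [0.001, 0.53, 0.848, 0.001]
contact_force: [1.1, -0.3, 0.5]
grip_width: 87.1
finger_force: 0.0
clock: 13.65
ee_pos: [631.3, 163.7, 185.3]
ee_rot: [-0.0, 0.53, 0.848, 0.0]
contact_force: [-0.3, -0.1, 0.0]
grip_width: 87.0
finger_force: 0.0
106 275
```

View pics/end.png

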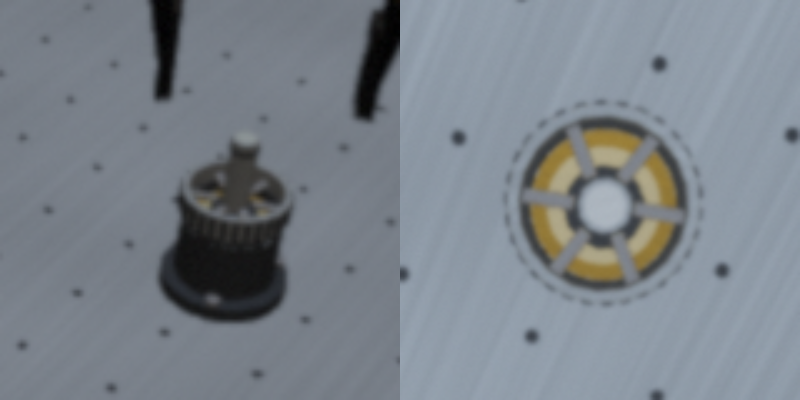

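The insert stands upright, its top at wrist crop (205,605), with all six leaves swung in over its foot and the robot clear.

```bash
python3 -c "
from workcell import hand_in
print(hand_in())"
```

```text
the job is handed in; nothing more can be done
None
```

The filter insert stands upright on the bore floor, the ring is screwed clockwise to its stop with all six leaves over the foot, the gripper is clear, and the job was handed in at about 14 s; no verdict came back.

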